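# Reset the furnace interlock with its button pair

## Task

Reset the furnace interlock on the grey control unit: with the fingertips, push the sliding clear guard by its yellow rib all the way back off the buttons, then press the two green buttons fully down together, one fingertip on each, and keep both down for three seconds before letting go of both together. Leave the guard open, do not press the small red button between the green ones, and do not shove or lift the unit or the crucible, vial and boat beside it.

Things in the scene. Friction and masses are not known exactly. Their poses are not given: they have to be found in the camera images.
- unit: grey control unit with a dark deck, a loose box of about 2.5 kg on rubber feet, 116 (x) x 152 (y) mm, deck 45 mm high; origin: centre of its underside on the worktop; its x axis points to the back of the unit (the way the guard opens), y to its left, z up. Two aluminium rails along x on the deck, 7 mm thick, inner faces at y = +-64.5 mm, tops at z = 62 mm, guide the guard. Green buttons are centred at x = -20, y = +-28 mm, the red button at x = -20, y = 0
- guard (a joint): slide of the clear guard along the unit's x, 0 = shut over the buttons, 0.046 m = fully back; starts at 0 to 0.008; stays where it is left; friction about 1.5 N. Clear plate 36 (x) x 129 (y) x 3 mm, underside 58 mm and top 61 mm above the worktop, shut it spans x = -38 to -2 mm of the unit and blocks all buttons, fully back x = 8 to 44 mm. On its front edge stands a yellow rib, 5 mm thick in x, 110 mm long in y, top 80 mm above the worktop
- rib_top (a point): middle of the top edge of the yellow rib of the guard, 80 mm above the worktop; the rib's front and back faces lie 2.5 mm before and behind it; axes as the unit's
- green_left (a joint): travel of the green button on the unit's +y side, 0 = up, 0.006 m = fully down; springs back; 1.2 N starts it and 4.8 N holds it fully down
- green_right (a joint): travel of the green button on the unit's -y side, as green_left
- red_stop (a joint): travel of the small red button between the green ones, 16 mm across, top 53 mm above the worktop when up, 0 = up, 0.006 m = fully down; not to be pressed
- green_left_top (a point): centre of the top face of the left green button, a round cap 28 mm across; 54 mm above the worktop when up, 48 mm when fully down; axes as the unit's
- green_right_top (a point): centre of the top face of the right green button, the same; the two centres are 56 mm apart
- tube_furnace_blue: fixed blue tube furnace left of the unit, a solid box 376 (x) x 437 (y) x 389 mm that stands between the arm's start and the unit; origin: centre of its underside, so its front face is at x = 0.47 m and its right side at y = -0.10 m; go round it
- crucible: small white crucible 36 mm across, 30 mm high, standing to the unit's right; origin at its underside
- vial: glass vial with black cap, 28 mm across, 62 mm high, standing to the unit's right; origin at its underside
- boat: white ceramic boat 18 x 75 x 12 mm lying before the unit; origin at its underside
Mind the look-alikes: they are no part of the job. Several things have the shape of the unit; the one meant has the colours described above.

How it is judged:
By the outcome, as a careful person would: the job done as asked, in the order asked, and still so for the second after the job is handed in, with the robot touching nothing.
It also fails if it takes over 48 s, if anything falls off the work surface, if the arm or the gripper's body presses on something with over 40 N, if the wrist force passes 120 N, or if a joint passes its speed limit or range.

## Robot

A 6-joint arm with a two-finger parallel gripper is mounted at the origin on a cart in front of the work surface, level with it; the furniture and walls round the work are solid. World frame = base frame: x ahead of the robot, y to its left, z up, the work surface at z = 0. Lengths are in mm, angles in rad, forces in N, time in s.
With the tool pointing down it reaches from about 325 to 925 mm from the base axis. Payload 3.1 kg.
Tool frame: the origin (TCP) lies between the finger pads; the fingertips stand 14 mm ahead of it and the grasp point (between the pads) lies 5 mm behind it; y points along the fingers, z is the direction in which the jaws open and shut, and the axes are right-handed (so a half turn about y gives the same grasp; the last joint's range is limited). The gripper opens to 85 mm and grips with 20 to 120 N. Pads are 22 mm wide; open, the fingers measure 114 mm over their backs; the gripper's body (76 mm by 85 mm) begins 54 mm behind the grasp point. The pads swing forward as they close: fully open they stand 13 mm farther back than shut.
Start: joints at [1.148, 0.217, 1.613, -0, 1.311, -0.112], TCP at [191.119, 595.074, 245.3] pointing down, gripper open.
Joint ranges: [-2.75, 2.75], [-0.78, 2.1], [0.31, 2.55], [-1.13, 4.27], [0.13, 2.63], [-2.58, 2.58]. Speed limits (rad/s): [2.79, 2.79, 3.14, 3.14, 3.14, 3.14].

## Interface

Orientations are given as a rotation vector (axis times angle).
In Python, from cell import arm gives the robot as it stands.
- The arm moves only by the shell command python3 -m inch 'ROWS' [FORCE]. ROWS is JSON, a list of rows, each an object of numbers: "rx", "ry", "rz": the turn, a rotation vector about the tool's x, y, z in degrees; "tx", "ty", "tz": the shift along the tool's x, y, z in m; "grip": the finger opening in m, from 0 to 0.0854. A call has 1 to 20 rows; each row shifts and turns the commanded pose from where the row before left it, along the tool's axes as they then stand; what a row does not reach is not made up. A row lasts 1/12 s, in which the tool goes at most 41.7 mm and 7.16 degrees, less where a joint would pass 70% of its speed; a pose out of reach is approached as far as the arm can. A call is refused whole if a number of a shift passes 0.0417 or a number of a turn 7.16, either way. A call with a gripper value outside its range is refused whole. The fingers move at their own pace and stop on an object; FORCE is the grip in N (left out, the last holds). Time passes only in rows, so rows that do not move let the fingers close. It gives the time, the measured TCP pose, the force and the opening at its end, in the units of the state.
- arm.get_state(): the state, without advancing time (a new reading comes with each control period).
- arm.capture(name): name is "scene" or "top" or "wrist"; returns a dict with "frame" (480x640x3 uint8, red, green, blue), "depth" (480x640 float32, mm along the optical axis (not along the pixel's ray), 0 where there is no reading), "camera_matrix" (3x3 intrinsics, pixels), "k1" (the pictures are not rectified: a ray, as slopes to the right and down, at radius r is drawn at 1 + k1 r^2 times it, then the intrinsics apply), "position" and "orientation" of the camera in the world; the wrist camera has in their place "hand_eye" (4x4, takes a point from camera to tool coordinates, whose origin is the TCP and whose axes are the tool frame's). Camera axes: x right, y up, looking along -z (the intrinsics and any distortion apply to the point x, -y, -z); pixel columns grow to the right and rows downward; lengths in mm; the calibration is good to about 2 mm. A picture is of the moment at which its call begins: read the wrist's pose just before it.
- arm.hand_in(): hands the job in, once; it reports no verdict.
The state is a dict: "t": time; "joint_pos": joint angles; "joint_vel": joint speeds; "joint_torque": joint torques, N m; "tcp_pos": TCP position; "tcp_rot": TCP orientation; "wrist_force": force on the tool from outside, world axes, zero at the start; "wrist_torque": the same for the moment, N m; "grip_width": opening from 0.0 (shut) to 1.0 (fully open).
Only numpy, scipy, OpenCV 4.12 (cv2) and the standard library are available. Lean on these libraries where they do the work, as an engineer would, in place of code of your own. Each camera call takes 0.05 s, during which the arm holds its last target. There are 200 camera calls.

## Working session

There is one attempt and no reset: what is moved stays moved. The work goes in short steps, Python scripts to look and compute and a shell command to move; the robot and the scene stay as the last step left them, time stands still between calls to the robot, and variables do not carry over. Pictures are saved under pics/ and viewed, about 8 in all and at most 12, crops included, and the job is handed in when it is done.

```bash
ls; mkdir -p pics; cat > h.py <<'E'
import numpy as np, cv2
from cell import arm
from scipy.spatial.transform import Rotation as R
def rot(o):
    o=np.array(o,float)
    if o.shape==(3,3): return o
    return (R.from_rotvec(o) if o.size==3 else R.from_quat(o)).as_matrix()
def cap(n):
    s=arm.get_state(); c=arm.capture(n)
    if n=="wrist":
        T=np.eye(4);T[:3,:3]=rot(s["tcp_rot"]);T[:3,3]=s["tcp_pos"];c["T"]=T@np.array(c["hand_eye"])
    else:
        T=np.eye(4);T[:3,:3]=rot(c["orientation"]);T[:3,3]=c["position"];c["T"]=T
    return c
def ray(c,u,v):
    K=np.array(c["camera_matrix"]);p=cv2.undistortPoints(np.array([[[u,v]]],float),K,np.array([c["k1"],0,0,0,0.]))[0,0]
    # note: K1 model r = undistorted radius -> opencv same
    return c["T"][:3,3],c["T"][:3,:3]@np.array([p[0],-p[1],-1])
def atz(c,u,v,z):
    o,d=ray(c,u,v);return o+d*(z-o[2])/d[2]
def dep(c,u,v):
    o,d=ray(c,u,v);return o+d*c["depth"][int(v),int(u)]
def save(c,n): cv2.imwrite(n,c["frame"][:,:,::-1])
E
python3 - <<'E'
from h import *
import pickle
print(arm.get_state())
for n in("scene","top"):
    c=cap(n);save(c,f"pics/{n}1.png");pickle.dump(c,open(n+".pkl","wb"));print(n,c["T"],c["camera_matrix"],c["k1"])
a=cv2.imread("pics/scene1.png");b=cv2.imread("pics/top1.png")
E
```

```text
pics
{'t': 0.0, 'joint_pos': array([ 1.14780277e+00,  2.17754994e-01,  1.61491709e+00,  2.58761655e-06,
        1.31132255e+00, -1.12222463e-01]), 'joint_vel': array([ 3.29728920e-04,  1.82141001e-03, -2.21731742e-03, -4.07307143e-04,
        8.87497846e-06, -6.02259044e-04]), 'joint_torque': array([ 1.41991120e-03, -3.96833789e+01, -3.03857374e+01,  1.05552695e-05,
        9.62992141e-03, -8.84611126e-06]), 'tcp_pos': array([190.78938964, 594.34711052, 243.97663097]), 'tcp_rot': array([-1.5593201 ,  0.24448201, -0.24347691]), 'wrist_force': array([ 0.24454936,  0.3508938 , -0.80207329]), 'wrist_torque': array([ 0.00117469, -0.00449101, -0.00250713]), 'grip_width': 1.0009864760302802}
scene [[ 5.13146463e-01  3.48020888e-01 -7.84577701e-01 -4.00107633e+02]
 [-8.57944611e-01  2.34324132e-01 -4.57190601e-01 -7.53775836e+02]
 [ 2.47336095e-02  9.07729950e-01  4.18825245e-01  5.92665026e+02]
 [ 0.00000000e+00  0.00000000e+00  0.00000000e+00  1.00000000e+00]] [[504.25338901   0.         303.46179592]
 [  0.         504.25338901 238.67304843]
 [  0.           0.           1.        ]] -0.1389491213608827
top [[ 2.80337210e-02  9.88100208e-01 -1.51235209e-01  2.97476959e+02]
 [-9.99277321e-01  3.15871323e-02  2.11444833e-02 -1.76668047e+02]
 [ 2.56699550e-02  1.50533156e-01  9.88271634e-01  1.53033166e+03]
 [ 0.00000000e+00  0.00000000e+00  0.00000000e+00  1.00000000e+00]] [[597.6310894    0.         311.13499216]
 [  0.         597.6310894  247.23004707]
 [  0.           0.           1.        ]] -0.08144915233160886
```

View pics/top1.png

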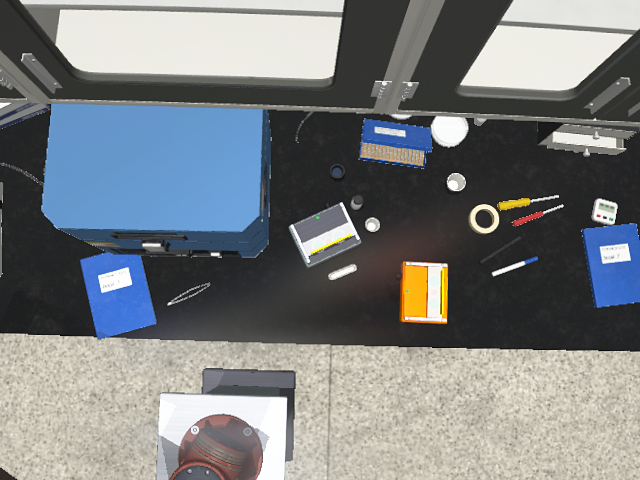

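View pics/scene1.png

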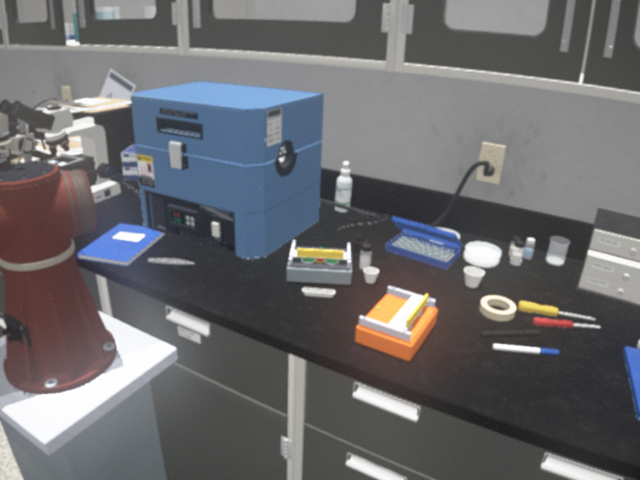

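The top view shows two look-alikes: a grey unit at about (325,234) and an orange one at (424,292). The grey one with a dark deck fits the description. The orange one is a decoy. I'll confirm with an enlarged crop.

```bash
python3 - <<'E'
from h import *
import pickle
t=pickle.load(open("top.pkl","rb"));s=pickle.load(open("scene.pkl","rb"))
a=cv2.resize(t["frame"][190:290,280:400],None,fx=5,fy=5,interpolation=cv2.INTER_CUBIC)
b=cv2.resize(s["frame"][225:305,270:390],None,fx=5,fy=5,interpolation=cv2.INTER_CUBIC)[:, :]
cv2.imwrite("pics/c1.png",cv2.resize(np.vstack([a,b]),None,fx=.66,fy=.66)[:,:,::-1])
f=t["frame"].astype(int)
yel=(f[:,:,0]>180)&(f[:,:,1]>160)&(f[:,:,2]<110); yel[:190]=0;yel[290:]=0;yel[:,:280]=0;yel[:,400:]=0
v,u=np.nonzero(yel);print(len(u));r=cv2.minAreaRect(np.c_[u,v].astype(np.float32));print(r,cv2.boxPoints(r))
for p in cv2.boxPoints(r): print(p,atz(t,*p,80))
print("unit px",[ (p,dep(t,*p).round(),atz(t,*p,45).round()) for p in[(325,234),(342,271),(356,202),(372,224),(356,202)]])
E
```

```text
83
((330.699951171875, 243.43516540527344), (1.8664711713790894, 42.953399658203125), 65.32313537597656) [[310.79495 251.55368]
 [349.8257  233.62064]
 [350.60495 235.31665]
 [311.5742  253.2497 ]]
[310.79495 251.55368] [ 508.67113132 -207.16540249   80.        ]
[349.8257  233.62064] [ 556.45429004 -302.26636474   80.        ]
[350.60495 235.31665] [ 552.26821404 -304.27067025   80.        ]
[311.5742 253.2497] [ 504.53165301 -209.19385521   80.        ]
unit px [((325, 234), array([ 557., -242.,   59.]), array([ 560., -243.,   45.])), ((342, 271), array([ 472., -290.,    4.]), array([ 467., -287.,   45.])), ((356, 202), array([ 641., -318.,   65.]), array([ 645., -320.,   45.])), ((372, 224), array([ 598., -367.,   -1.]), array([ 589., -361.,   45.])), ((356, 202), array([ 641., -318.,   65.]), array([ 645., -320.,   45.]))]
```

View pics/c1.png

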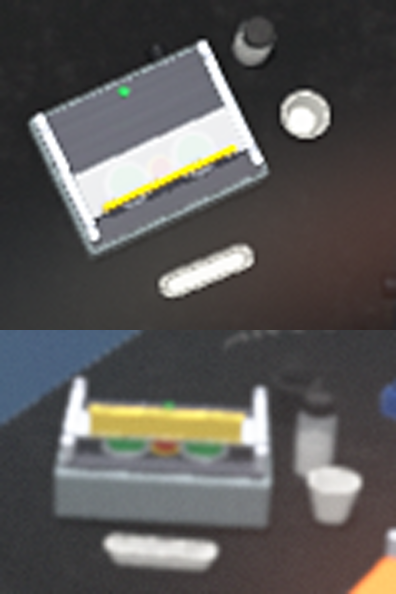

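The crop confirms it: grey body, dark deck, clear guard with yellow rib, two green caps and a red one under it. The boat lies in front, and the vial and crucible stand to its right. Next I'll work out the tool axes and the path.

```bash
cat >> h.py <<'E'
def to(P,yaw):
    """remaining shift (tool axes, mm) and turn (tool, deg) to TCP P with tool x at yaw (deg), pointing down"""
    s=arm.get_state();A=rot(s["tcp_rot"]);x=np.array([np.cos(np.radians(yaw)),np.sin(np.radians(yaw)),0]);y=np.array([0,0,-1.]);B=np.c_[x,y,np.cross(x,y)]
    print("t",round(s["t"],2),"tcp",s["tcp_pos"].round(1),"yawx",np.degrees(np.arctan2(A[1,0],A[0,0])).round(2),"ydir",A[:,1].round(4),"F",s["wrist_force"].round(1),"M",s["wrist_torque"].round(2),"grip",round(s["grip_width"],3),"q",s["joint_pos"].round(2))
    print("shift mm",(A.T@(np.array(P)-s["tcp_pos"])).round(1),"turn",np.degrees(R.from_matrix(A.T@B).as_rotvec()).round(2))
E
python3 - <<'E'
from h import *
print(rot(arm.get_state()["tcp_rot"]).round(3))
for P in([330,150,244],[370,-150,244],[500,-285,244]): to(P,26.7)
E
```

```text
[[ 0.952 -0.001  0.306]
 [-0.306 -0.002  0.952]
 [-0.    -1.    -0.002]]
t 0.1 tcp [190.8 594.4 244. ] yawx -17.81 ydir [-9.0e-04 -2.1e-03 -1.0e+00] F [ 0.9 -1.1 -0.1] M [ 0.   -0.04  0.02] grip 1.0 q [ 1.15  0.22  1.61 -0.    1.31 -0.11]
shift mm [ 268.4    0.8 -380.5] turn [  0.12 -44.51  -0.06]
t 0.1 tcp [190.8 594.4 244. ] yawx -17.81 ydir [-9.0e-04 -2.1e-03 -1.0e+00] F [ 0.9 -1.1 -0.1] M [ 0.   -0.04  0.02] grip 1.0 q [ 1.15  0.22  1.61 -0.    1.31 -0.11]
shift mm [ 398.2    1.4 -653.9] turn [  0.12 -44.51  -0.06]
t 0.1 tcp [190.8 594.4 244. ] yawx -17.81 ydir [-9.0e-04 -2.1e-03 -1.0e+00] F [ 0.9 -1.1 -0.1] M [ 0.   -0.04  0.02] grip 1.0 q [ 1.15  0.22  1.61 -0.    1.31 -0.11]
shift mm [ 563.3    1.6 -742.7] turn [  0.12 -44.51  -0.06]
```

```bash
python3 -m inch '[{"tx":0.0224,"tz":-0.0317},{"tx":0.0224,"tz":-0.0317},{"tx":0.0224,"tz":-0.0317},{"tx":0.0224,"tz":-0.0317},{"tx":0.0224,"tz":-0.0317},{"tx":0.0224,"tz":-0.0317},{"tx":0.0224,"tz":-0.0317},{"tx":0.0224,"tz":-0.0317},{"tx":0.0224,"tz":-0.0317},{"tx":0.0224,"tz":-0.0317},{"tx":0.0224,"tz":-0.0317},{"tx":0.0224,"tz":-0.0317}]' && python3 -m inch '[{"ry":7.1,"grip":0.042},{"ry":7.1},{"ry":7.1},{"ry":7.1},{"ry":7.1},{"ry":7.1},{"ry":7.1},{"ry":7.1},{"ry":7.1},{"ry":7.1},{"ry":7.1},{"ry":7.1},{"ry":7.1},{"ry":7.1},{"ry":7.1},{"ry":7.1},{"ry":7.1},{"ry":7.1},{"ry":7.1}]'
python3 - <<'E'
from h import *
for P in([365,-150,244],[470,-286,244]): to(P,26.7-180)
E
```

```text
t 0.1 tcp [190.8 594.4 244. ] yawx -17.81 ydir [-9.0e-04 -2.1e-03 -1.0e+00] F [ 0.9 -1.1 -0.1] M [ 0.   -0.04  0.02] grip 1.0 q [ 1.15  0.22  1.61 -0.    1.31 -0.11]
shift mm [ 393.5    1.4 -655.5] turn [8.0000e-02 1.3549e+02 1.5000e-01]
t 0.1 tcp [190.8 594.4 244. ] yawx -17.81 ydir [-9.0e-04 -2.1e-03 -1.0e+00] F [ 0.9 -1.1 -0.1] M [ 0.   -0.04  0.02] grip 1.0 q [ 1.15  0.22  1.61 -0.    1.31 -0.11]
shift mm [ 535.     1.6 -752.8] turn [8.0000e-02 1.3549e+02 1.5000e-01]invalid input at $[0]: expected keys rx, ry, rz, tx, ty, tz, grip
```

```bash
python3 -m inch '[{"rx":0,"ry":0,"rz":0,"tx":0.0224,"ty":0,"tz":-0.0317,"grip":0.042},{"rx":0,"ry":0,"rz":0,"tx":0.0224,"ty":0,"tz":-0.0317,"grip":0.042},{"rx":0,"ry":0,"rz":0,"tx":0.0224,"ty":0,"tz":-0.0317,"grip":0.042},{"rx":0,"ry":0,"rz":0,"tx":0.0224,"ty":0,"tz":-0.0317,"grip":0.042},{"rx":0,"ry":0,"rz":0,"tx":0.0224,"ty":0,"tz":-0.0317,"grip":0.042},{"rx":0,"ry":0,"rz":0,"tx":0.0224,"ty":0,"tz":-0.0317,"grip":0.042},{"rx":0,"ry":0,"rz":0,"tx":0.0224,"ty":0,"tz":-0.0317,"grip":0.042},{"rx":0,"ry":0,"rz":0,"tx":0.0224,"ty":0,"tz":-0.0317,"grip":0.042},{"rx":0,"ry":0,"rz":0,"tx":0.0224,"ty":0,"tz":-0.0317,"grip":0.042},{"rx":0,"ry":0,"rz":0,"tx":0.0224,"ty":0,"tz":-0.0317,"grip":0.042},{"rx":0,"ry":0,"rz":0,"tx":0.0224,"ty":0,"tz":-0.0317,"grip":0.042},{"rx":0,"ry":0,"rz":0,"tx":0.0224,"ty":0,"tz":-0.0317,"grip":0.042}]'
python3 - <<'E'
from h import *
for P in([365,-150,244],[470,-286,244]): to(P,26.7-180)
E
```

```text
t: 1.1
tcp_pos: [330.4, 148.9, 245.0]
tcp_rot: [-1.557, 0.243, -0.244]
wrist_force: [1.6, 0.1, 0.4]
grip_width: 0.491
t 1.1 tcp [330.4 148.9 245. ] yawx -17.77 ydir [ 3.e-04  0.e+00 -1.e+00] F [1.6 0.1 0.4] M [ 0.04 -0.03 -0.05] grip 0.491 q [ 0.23 -0.4   2.18 -0.    1.36 -1.03]
shift mm [ 124.2    1.  -274.1] turn [-2.0000e-02  1.3553e+02 -0.0000e+00]
t 1.1 tcp [330.4 148.9 245. ] yawx -17.77 ydir [ 3.e-04  0.e+00 -1.e+00] F [1.6 0.1 0.4] M [ 0.04 -0.03 -0.05] grip 0.491 q [ 0.23 -0.4   2.18 -0.    1.36 -1.03]
shift mm [ 265.7    1.  -371.6] turn [-2.0000e-02  1.3553e+02 -0.0000e+00]
```

```bash
python3 -m inch '[{"rx":0,"ry":7.13,"rz":0,"tx":0,"ty":0,"tz":0,"grip":0.042},{"rx":0,"ry":7.13,"rz":0,"tx":0,"ty":0,"tz":0,"grip":0.042},{"rx":0,"ry":7.13,"rz":0,"tx":0,"ty":0,"tz":0,"grip":0.042},{"rx":0,"ry":7.13,"rz":0,"tx":0,"ty":0,"tz":0,"grip":0.042},{"rx":0,"ry":7.13,"rz":0,"tx":0,"ty":0,"tz":0,"grip":0.042},{"rx":0,"ry":7.13,"rz":0,"tx":0,"ty":0,"tz":0,"grip":0.042},{"rx":0,"ry":7.13,"rz":0,"tx":0,"ty":0,"tz":0,"grip":0.042},{"rx":0,"ry":7.13,"rz":0,"tx":0,"ty":0,"tz":0,"grip":0.042},{"rx":0,"ry":7.13,"rz":0,"tx":0,"ty":0,"tz":0,"grip":0.042},{"rx":0,"ry":7.13,"rz":0,"tx":0,"ty":0,"tz":0,"grip":0.042},{"rx":0,"ry":7.13,"rz":0,"tx":0,"ty":0,"tz":0,"grip":0.042},{"rx":0,"ry":7.13,"rz":0,"tx":0,"ty":0,"tz":0,"grip":0.042},{"rx":0,"ry":7.13,"rz":0,"tx":0,"ty":0,"tz":0,"grip":0.042},{"rx":0,"ry":7.13,"rz":0,"tx":0,"ty":0,"tz":0,"grip":0.042},{"rx":0,"ry":7.13,"rz":0,"tx":0,"ty":0,"tz":0,"grip":0.042},{"rx":0,"ry":7.13,"rz":0,"tx":0,"ty":0,"tz":0,"grip":0.042},{"rx":0,"ry":7.13,"rz":0,"tx":0,"ty":0,"tz":0,"grip":0.042},{"rx":0,"ry":7.13,"rz":0,"tx":0,"ty":0,"tz":0,"grip":0.042},{"rx":0,"ry":7.13,"rz":0,"tx":0,"ty":0,"tz":0,"grip":0.042}]'
python3 - <<'E'
from h import *
for P in([360,-160,244],[470,-286,244]): to(P,26.7-180)
E
```

```text
t: 2.68
tcp_pos: [330.3, 150.6, 244.8]
tcp_rot: [-0.461, 1.966, -1.966]
wrist_force: [0.3, -0.2, -0.4]
grip_width: 0.491
t 2.68 tcp [330.3 150.6 244.8] yawx -153.63 ydir [-9.e-04 -2.e-04 -1.e+00] F [ 0.3 -0.2 -0.4] M [-0.02 -0.02  0.04] grip 0.491 q [ 0.23 -0.4   2.18  0.    1.36  1.34]
shift mm [111.3   0.8 291.5] turn [ 0.01 -0.33  0.05]
t 2.68 tcp [330.3 150.6 244.8] yawx -153.63 ydir [-9.e-04 -2.e-04 -1.e+00] F [ 0.3 -0.2 -0.4] M [-0.02 -0.02  0.04] grip 0.491 q [ 0.23 -0.4   2.18  0.    1.36  1.34]
shift mm [ 68.7   0.8 453.2] turn [ 0.01 -0.33  0.05]
```

```bash
python3 -m inch '[{"rx":0,"ry":0,"rz":0,"tx":0.0139,"ty":0,"tz":0.0364,"grip":0.042},{"rx":0,"ry":0,"rz":0,"tx":0.0139,"ty":0,"tz":0.0364,"grip":0.042},{"rx":0,"ry":0,"rz":0,"tx":0.0139,"ty":0,"tz":0.0364,"grip":0.042},{"rx":0,"ry":0,"rz":0,"tx":0.0139,"ty":0,"tz":0.0364,"grip":0.042},{"rx":0,"ry":0,"rz":0,"tx":0.0139,"ty":0,"tz":0.0364,"grip":0.042},{"rx":0,"ry":0,"rz":0,"tx":0.0139,"ty":0,"tz":0.0364,"grip":0.042},{"rx":0,"ry":0,"rz":0,"tx":0.0139,"ty":0,"tz":0.0364,"grip":0.042},{"rx":0,"ry":0,"rz":0,"tx":0.0139,"ty":0,"tz":0.0364,"grip":0.042},{"rx":0,"ry":-0.33,"rz":0,"tx":-0.0085,"ty":0,"tz":0.0323,"grip":0.042},{"rx":0,"ry":0,"rz":0,"tx":-0.0085,"ty":0,"tz":0.0323,"grip":0.042},{"rx":0,"ry":0,"rz":0,"tx":-0.0085,"ty":0,"tz":0.0323,"grip":0.042},{"rx":0,"ry":0,"rz":0,"tx":-0.0085,"ty":0,"tz":0.0323,"grip":0.042},{"rx":0,"ry":0,"rz":0,"tx":-0.0085,"ty":0,"tz":0.0323,"grip":0.042},{"rx":0,"ry":0,"rz":0,"tx":0,"ty":0,"tz":0,"grip":0.042}]'
python3 - <<'E'
from h import *
import pickle
to([470,-286,244],26.7-180)
c=cap("wrist");save(c,"pics/w1.png");pickle.dump(c,open("w1.pkl","wb"));print(c["T"].round(2),c["hand_eye"])
E
```

```text
t: 3.85
tcp_pos: [476.1, -288.1, 244.0]
tcp_rot: [-0.469, 1.958, -1.961]
wrist_force: [-0.9, -0.7, -0.1]
grip_width: 0.496
t 3.85 tcp [ 476.1 -288.1  244. ] yawx -153.06 ydir [ 8.0e-04 -1.6e-03 -1.0e+00] F [-0.9 -0.7 -0.1] M [ 0.02  0.04 -0.  ] grip 0.496 q [-0.67  0.07  1.78 -0.    1.29  0.43]
shift mm [ 4.5 -0.1 -4.6] turn [-0.1   0.24  0.  ]
[[ 4.5000e-01  8.4000e-01  2.9000e-01  5.5062e+02]
 [-8.9000e-01  4.3000e-01  1.5000e-01 -2.4966e+02]
 [ 0.0000e+00 -3.3000e-01  9.4000e-01  3.7352e+02]
 [ 0.0000e+00  0.0000e+00  0.0000e+00  1.0000e+00]] [[ 9.32865268e-04 -9.44900770e-01 -3.27355562e-01 -8.38617638e+01]
 [ 2.55969910e-04  3.27355919e-01 -9.44901072e-01 -1.29568147e+02]
 [ 9.99999532e-01  7.97672218e-04  5.47245133e-04 -2.77544438e-01]
 [ 0.00000000e+00  0.00000000e+00  0.00000000e+00  1.00000000e+00]]
```

View pics/w1.png

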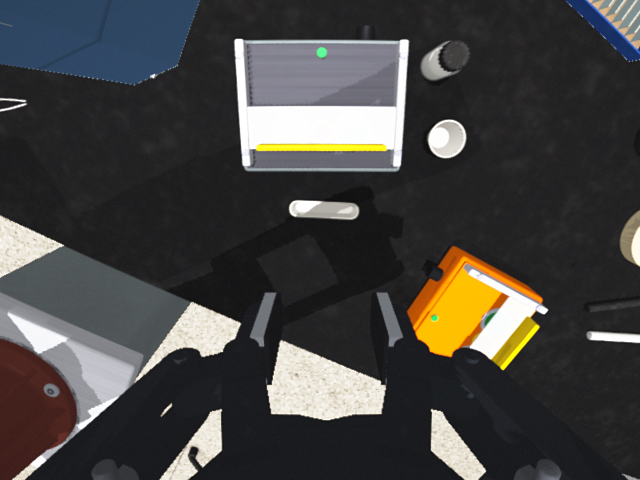

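The wrist view shows the unit straight ahead, with the rib from (257,148) to (386,148) and the rails at columns about 244 and 401. The boat is at (323,210), the vial at (445,60) and the crucible at (446,138). The orange decoy is off to the right.

```bash
python3 - <<'E'
from h import *
import pickle
c=pickle.load(open("w1.pkl","rb"));f=c["frame"].astype(int)
m=(f[:,:,0]>180)&(f[:,:,1]>150)&(f[:,:,2]<110);m[:120]=0;m[180:]=0;m[:,:230]=0;m[:,410:]=0
v,u=np.nonzero(m);r=cv2.minAreaRect(np.c_[u,v].astype(np.float32));print(r)
for p in sorted(cv2.boxPoints(r).tolist()):print(np.round(p,1),"z80",atz(c,*p,80).round(1))
w=[int(u.min()+4),int(u.max()-4)]
cs=[]
for x in np.linspace(w[0],w[1],9).astype(int):
    vv=v[u==x];P=[dep(c,x,k) for k in vv];print(x,vv,[q.round(0).tolist() for q in P][:2])
for n,p in dict(fl=(243,170),fr=(402,170)).items():print(n,atz(c,*p,45).round(1))
g=f.sum(2);print("column 320 (gradient)",[(k,g[k,300]) for k in range(34,175) if abs(g[k,300]-g[k-1,300])>60])
print("row 90",[(k,g[90,k]) for k in range(225,425) if abs(g[90,k]-g[90,k-1])>60])
E
```

```text
((321.0, 146.99998474121094), (129.99996948242188, 5.999999046325684), 0.0)
[256. 144.] z80 [ 507.7 -206.3   80. ]
[256. 150.] z80 [ 503.2 -208.3   80. ]
[386. 144.] z80 [ 556.9 -303.4   80. ]
[386. 150.] z80 [ 552.6 -305.8   80. ]
260 [144 145 146 147 148 149 150] [[509.0, -209.0, 76.0], [509.0, -210.0, 81.0]]
275 [144 145 146 147 148 149 150] [[514.0, -220.0, 77.0], [514.0, -221.0, 81.0]]
290 [144 145 146 147 148 149 150] [[520.0, -232.0, 77.0], [520.0, -232.0, 80.0]]
305 [144 145 146 147 148 149 150] [[526.0, -243.0, 75.0], [526.0, -243.0, 82.0]]
321 [144 145 146 147 148 149 150] [[532.0, -255.0, 75.0], [532.0, -255.0, 81.0]]
336 [144 145 146 147 148 149 150] [[538.0, -267.0, 73.0], [537.0, -267.0, 80.0]]
351 [144 145 146 147 148 149 150] [[543.0, -278.0, 74.0], [543.0, -278.0, 81.0]]
366 [144 145 146 147 148 149 150] [[549.0, -289.0, 73.0], [548.0, -289.0, 81.0]]
382 [144 145 146 147 148 149 150] [[555.0, -302.0, 72.0], [555.0, -301.0, 80.0]]
fl [ 474.7 -199.6   45. ]
fr [ 543.6 -335.6   45. ]
column 320 (gradient) [(39, np.int64(204)), (40, np.int64(472)), (41, np.int64(623)), (43, np.int64(443)), (106, np.int64(716)), (143, np.int64(685)), (144, np.int64(487)), (151, np.int64(295)), (168, np.int64(477)), (170, np.int64(424)), (171, np.int64(236)), (172, np.int64(94))]
row 90 [(236, np.int64(162)), (237, np.int64(506)), (238, np.int64(765)), (246, np.int64(463)), (247, np.int64(377)), (249, np.int64(289)), (397, np.int64(592)), (398, np.int64(749)), (405, np.int64(585)), (406, np.int64(246)), (407, np.int64(95))]
```

```bash
cat >> h.py <<'E'
C=np.array([560.6,-240.8]);Y=26.9;ux=np.array([np.cos(np.radians(Y)),np.sin(np.radians(Y))]);uy=np.array([-ux[1],ux[0]])
def U(x,y,z): print("target unit",x,y,z); to([*(C+x*ux+y*uy),z],Y-180)
E
python3 -c "
from h import *
U(-64,0,84)"
```

```text
target unit -64 0 84
t 3.9 tcp [ 474.3 -285.8  243.9] yawx -153.03 ydir [-0.0016  0.0011 -1.    ] F [ 0.5 -0.1 -0.8] M [-0.04  0.01 -0.02] grip 0.494 q [-0.67  0.07  1.78 -0.    1.29  0.43]
shift mm [-33.4 159.8  -0.7] turn [0.1  0.07 0.05]
```

```bash
python3 -m inch '[{"rx":0,"ry":0,"rz":0,"tx":-0.0165,"ty":0.03,"tz":0,"grip":0.042},{"rx":0,"ry":0,"rz":0,"tx":-0.0165,"ty":0.035,"tz":0,"grip":0.042},{"rx":0,"ry":0,"rz":0,"tx":0,"ty":0.035,"tz":0,"grip":0.042},{"rx":0,"ry":0,"rz":0,"tx":0,"ty":0.03,"tz":0,"grip":0.042},{"rx":0,"ry":0,"rz":0,"tx":0,"ty":0.02,"tz":0,"grip":0.042},{"rx":0,"ry":0,"rz":0,"tx":0,"ty":0.01,"tz":0,"grip":0.042},{"rx":0,"ry":0,"rz":0,"tx":0,"ty":0,"tz":0,"grip":0.042},{"rx":0,"ry":0,"rz":0,"tx":0,"ty":0,"tz":0,"grip":0.042}]'
python3 - <<'E'
from h import *
U(-64,0,84)
c=cap("wrist");save(c,"pics/w2.png")
U(-64,0,84)
E
```

```text
t: 4.57
tcp_pos: [502.6, -268.6, 85.7]
tcp_rot: [-0.471, 1.959, -1.958]
wrist_force: [1.1, -0.8, 1.0]
grip_width: 0.49
target unit -64 0 84
t 4.57 tcp [ 502.6 -268.6   85.7] yawx -152.93 ydir [-2.e-04  2.e-04 -1.e+00] F [ 1.1 -0.8  1. ] M [-0.03  0.01 -0.06] grip 0.49 q [-0.61  0.29  1.85  0.    1.    0.48]
shift mm [-0.3  1.7  1.4] turn [0.02 0.17 0.01]
target unit -64 0 84
t 4.62 tcp [ 503.6 -269.4   86.9] yawx -152.94 ydir [ 0.002  -0.0014 -1.    ] F [-0.5  0.   0.2] M [ 0.   -0.01  0.01] grip 0.488 q [-0.61  0.29  1.85  0.    1.    0.48]
shift mm [0.3 2.9 0.2] turn [-0.12  0.16 -0.07]
```

View pics/w2.png

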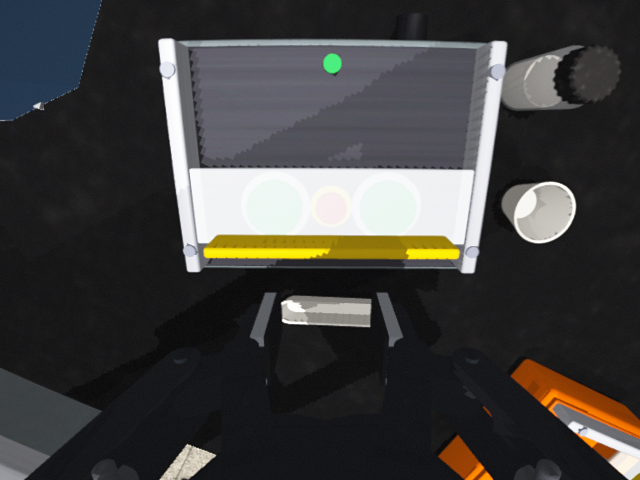

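The wrist view shows fingertips at (270,295) and (383,295), centred at column 326. The rib and red button are centred at 332, so I'll shift about 2 mm to the unit's right and measure where the tips are.

```bash
python3 -m inch '[{"rx":0,"ry":0.16,"rz":0,"tx":0,"ty":0.004,"tz":0.0022,"grip":0.042},{"rx":0,"ry":0,"rz":0,"tx":0,"ty":0,"tz":0,"grip":0.042}]'
python3 - <<'E'
from h import *
U(-64,0,84)
c=cap("wrist")
import pickle;pickle.dump(c,open("w3.pkl","wb"))
Ti=np.linalg.inv(c["T"])
def unit(p): d=p[:2]-C; return np.array([d@ux,d@uy,p[2]]).round(1)
for u in(266,270,380,385):
    print(u,[(v,unit(dep(c,u,v)).tolist()) for v in(288,294,298,304,312,325)])
f=c["frame"].astype(int)
m=(f[:,:,0]>180)&(f[:,:,1]>150)&(f[:,:,2]<110);v,u=np.nonzero(m);k=(v>225)&(v<270);u=u[k];v=v[k];print("rib u",u.min(),u.max(),"v",v.min(),v.max())
for p in((u.min(),247),(u.max(),247),(330,240),(330,246),(330,252)):print(p,unit(dep(c,*p)))
E
```

```text
t: 4.78
tcp_pos: [505.1, -272.0, 83.0]
tcp_rot: [-0.466, 1.956, -1.962]
wrist_force: [-0.2, -0.6, 0.6]
grip_width: 0.492
target unit -64 0 84
t 4.78 tcp [ 505.1 -272.    83. ] yawx -153.12 ydir [ 0.0029 -0.0022 -1.    ] F [-0.2 -0.6  0.6] M [ 0.01 -0.04 -0.01] grip 0.492 q [-0.62  0.3   1.85 -0.    0.99  0.49]
shift mm [ 0.4 -1.  -2.7] turn [-0.19 -0.02 -0.09]
266 [(288, [-90.1, 39.1, 0.3]), (294, [-52.8, 24.2, 77.9]), (298, [-53.8, 24.0, 79.8]), (304, [-53.1, 22.9, 86.2]), (312, [-53.4, 22.0, 92.1]), (325, [-53.5, 20.5, 101.3])]
270 [(288, [-89.7, 36.2, 1.1]), (294, [-53.4, 22.6, 76.8]), (298, [-52.9, 21.9, 81.4]), (304, [-53.6, 21.4, 85.4]), (312, [-53.2, 20.3, 92.5]), (325, [-54.2, 19.2, 100.2])]
380 [(288, [-90.2, -40.2, 0.6]), (294, [-53.2, -26.5, 77.5]), (298, [-53.1, -25.9, 81.4]), (304, [-53.5, -25.3, 85.8]), (312, [-53.2, -24.3, 92.6]), (325, [-54.7, -23.2, 99.8])]
385 [(288, [-90.1, -43.7, 0.7]), (294, [-53.6, -28.9, 76.8]), (298, [-52.3, -27.8, 82.8]), (304, [-53.3, -27.4, 86.2]), (312, [-53.2, -26.3, 92.6]), (325, [-53.1, -24.7, 102.2])]
rib u 191 450 v 252 262
(np.int64(191), 247) [-38.5  64.   56.6]
(np.int64(450), 247) [-39.8 -64.8  53.8]
(330, 240) [-31.9  -4.3  65.4]
(330, 246) [-31.6  -4.2  74. ]
(330, 252) [-31.7  -4.1  80.9]
```

```bash
python3 - <<'E'
from h import *
import pickle
c=pickle.load(open("w3.pkl","rb"));f=c["frame"].astype(int)
def unit(p): d=p[:2]-C; return np.array([d@ux,d@uy,p[2]]).round(1)
y=(f[:,:,0]>170)&(f[:,:,1]>130)&(f[:,:,2]<90)
for v in(244,248,252,256,260):
    u=np.nonzero(y[v,150:500])[0]+150
    if len(u):print("rib row",v,u.min(),u.max(),(u.min()+u.max())/2,"z80",unit(atz(c,u.min(),v,80)),unit(atz(c,u.max(),v,80)))
hsv=cv2.cvtColor(c["frame"],cv2.COLOR_RGB2HSV).astype(int)
for v in(120,150):
    g=f[v].sum(1);print("rails",v,[(k,g[k]) for k in range(150,520) if abs(g[k]-g[k-1])>80])
for u0 in(240,370):
  pass
g=(f[:,:,1]-f[:,:,0]);m=(g>12);m[:175]=0;m[240:]=0;m[:,:200]=0;m[:,460:]=0
n,l,s,ct=cv2.connectedComponentsWithStats(m.astype(np.uint8))
for i in range(1,n):
    if s[i,4]>150:print("green",s[i],ct[i].round(1),unit(atz(c,*ct[i],54)))
K=c["camera_matrix"];print(K[0,2])
E
```

```text
rib row 252 192 449 320.5 z80 [-32.  54.  80.] [-32.2 -54.3  80. ]
rib row 256 191 450 320.5 z80 [-33.8  54.6  80. ] [-34. -55.  80.]
rib row 260 192 449 320.5 z80 [-35.6  54.4  80. ] [-35.9 -54.7  80. ]
rails 120 [(153, np.int64(449)), (154, np.int64(709)), (168, np.int64(579)), (169, np.int64(412)), (170, np.int64(305)), (183, np.int64(163)), (184, np.int64(245)), (473, np.int64(454)), (474, np.int64(607)), (488, np.int64(552)), (489, np.int64(161)), (490, np.int64(76))]
rails 150 [(157, np.int64(468)), (158, np.int64(729)), (172, np.int64(525)), (173, np.int64(352)), (186, np.int64(221)), (187, np.int64(118)), (191, np.int64(227)), (470, np.int64(564)), (471, np.int64(656)), (484, np.int64(530)), (485, np.int64(191)), (486, np.int64(56))]
325.88698031511797
```

```bash
python3 -m inch '[{"rx":0,"ry":0,"rz":0,"tx":0,"ty":0.005,"tz":-0.002,"grip":0.049},{"rx":0,"ry":0,"rz":0,"tx":0,"ty":0.005,"tz":0,"grip":0.049},{"rx":0,"ry":0,"rz":0,"tx":-0.005,"ty":0,"tz":0,"grip":0.049},{"rx":0,"ry":0,"rz":0,"tx":-0.005,"ty":0,"tz":0,"grip":0.049},{"rx":0,"ry":0,"rz":0,"tx":0,"ty":0,"tz":0,"grip":0.049},{"rx":0,"ry":0,"rz":0,"tx":0,"ty":0,"tz":0,"grip":0.049}]'
python3 - <<'E'
from h import *
U(-54,0,74)
c=cap("wrist");f=c["frame"].astype(int)
def unit(p): d=p[:2]-C; return np.array([d@ux,d@uy,p[2]]).round(1)
y=(f[:,:,0]>170)&(f[:,:,1]>130)&(f[:,:,2]<90);y[:,:150]=0;y[:,500:]=0
v,u=np.nonzero(y);k=(v<330);v=v[k];u=u[k];print("rib",u.min(),u.max(),(u.min()+u.max())/2,v.min(),v.max())
for x in(258,262,266,390,394):
    print(x,[(r,unit(dep(c,x,r)).tolist()) for r in(294,298,304,312)])
U(-54,0,74)
E
```

```text
t: 5.33
tcp_pos: [512.4, -264.6, 71.4]
tcp_rot: [-0.469, 1.959, -1.96]
wrist_force: [0.3, -0.7, -0.7]
grip_width: 0.575
target unit -54 0 74
t 5.33 tcp [ 512.4 -264.6   71.4] yawx -153.07 ydir [ 2.e-04 -2.e-04 -1.e+00] F [ 0.3 -0.7 -0.7] M [0.02 0.02 0.02] grip 0.575 q [-0.6   0.32  1.84 -0.    0.98  0.5 ]
shift mm [ 0.3 -2.6  0.6] turn [-0.02  0.03 -0.01]
rib 192 465 328.5 271 296
258 [(294, [-35.1, 27.9, 80.9]), (298, [-43.4, 30.7, 69.2]), (304, [-43.6, 29.8, 73.9]), (312, [-43.6, 28.6, 80.3])]
262 [(294, [-35.3, 26.4, 80.4]), (298, [-43.1, 28.8, 69.7]), (304, [-43.9, 28.2, 73.5]), (312, [-43.4, 26.9, 80.7])]
266 [(294, [-35.0, 24.7, 81.0]), (298, [-42.5, 26.9, 70.7]), (304, [-43.5, 26.4, 74.1]), (312, [-43.9, 25.5, 79.8])]
390 [(294, [-34.8, -24.3, 81.3]), (298, [-43.2, -27.0, 69.5]), (304, [-43.0, -26.0, 75.0]), (312, [-43.4, -25.0, 80.7])]
394 [(294, [-35.5, -26.2, 80.1]), (298, [-42.2, -28.3, 71.3]), (304, [-43.2, -27.8, 74.6]), (312, [-43.2, -26.5, 81.1])]
target unit -54 0 74
t 5.38 tcp [ 512.2 -264.6   71.4] yawx -153.08 ydir [ 2.e-04 -2.e-04 -1.e+00] F [-1.   0.2  0.4] M [-0.04  0.   -0.03] grip 0.574 q [-0.6   0.32  1.84 -0.    0.98  0.5 ]
shift mm [ 0.1 -2.6  0.6] turn [-0.02  0.02 -0.  ]
```

```bash
python3 -m inch '[{"rx":0,"ry":0,"rz":0,"tx":-0.003,"ty":0,"tz":0.0008,"grip":0.049},{"rx":0,"ry":0,"rz":0,"tx":-0.003,"ty":0,"tz":0,"grip":0.049},{"rx":0,"ry":0,"rz":0,"tx":-0.003,"ty":0,"tz":0,"grip":0.049},{"rx":0,"ry":0,"rz":0,"tx":-0.003,"ty":0,"tz":0,"grip":0.049},{"rx":0,"ry":0,"rz":0,"tx":-0.003,"ty":0,"tz":0,"grip":0.049},{"rx":0,"ry":0,"rz":0,"tx":-0.003,"ty":0,"tz":0,"grip":0.049}]'; python3 -c "
from h import *
U(-36,0,72)"; python3 -m inch '[{"rx":0,"ry":0,"rz":0,"tx":-0.003,"ty":0,"tz":0,"grip":0.049},{"rx":0,"ry":0,"rz":0,"tx":-0.003,"ty":0,"tz":0,"grip":0.049},{"rx":0,"ry":0,"rz":0,"tx":-0.003,"ty":0,"tz":0,"grip":0.049},{"rx":0,"ry":0,"rz":0,"tx":-0.003,"ty":0,"tz":0,"grip":0.049},{"rx":0,"ry":0,"rz":0,"tx":-0.003,"ty":0,"tz":0,"grip":0.049},{"rx":0,"ry":0,"rz":0,"tx":-0.003,"ty":0,"tz":0,"grip":0.049},{"rx":0,"ry":0,"rz":0,"tx":-0.003,"ty":0,"tz":0,"grip":0.049},{"rx":0,"ry":0,"rz":0,"tx":-0.003,"ty":0,"tz":0,"grip":0.049},{"rx":0,"ry":0,"rz":0,"tx":-0.003,"ty":0,"tz":0,"grip":0.049},{"rx":0,"ry":0,"rz":0,"tx":0,"ty":0,"tz":0,"grip":0.049}]'
python3 - <<'E'
from h import *
U(-3,0,72)
c=cap("wrist");save(c,"pics/w4.png")
U(-3,0,72)
E
```

```text
t: 5.88
tcp_pos: [528.5, -257.4, 71.4]
tcp_rot: [-0.469, 1.96, -1.961]
wrist_force: [-1.0, -1.7, -0.6]
grip_width: 0.575
target unit -36 0 72
t 5.88 tcp [ 528.5 -257.4   71.4] yawx -153.11 ydir [-0.e+00 -5.e-04 -1.e+00] F [-1.  -1.7 -0.6] M [-0.24  0.16 -0.09] grip 0.575 q [-0.57  0.34  1.81 -0.    0.98  0.53]
shift mm [-0.1 -0.6 -0.3] turn [-0.03 -0.01  0.01]
t: 6.72
tcp_pos: [553.0, -244.5, 71.2]
tcp_rot: [-0.468, 1.96, -1.959]
wrist_force: [0.0, -0.0, -0.2]
grip_width: 0.574
target unit -3 0 72
t 6.72 tcp [ 553.  -244.5   71.2] yawx -153.09 ydir [ 5.e-04  5.e-04 -1.e+00] F [ 0.  -0.  -0.2] M [-0.04 -0.   -0.03] grip 0.574 q [-0.53  0.38  1.77  0.    0.99  0.57]
shift mm [-5.5 -0.8  0.1] turn [ 0.01  0.01 -0.04]
target unit -3 0 72
t 6.77 tcp [ 552.8 -244.4   71.2] yawx -153.09 ydir [ 4.e-04  9.e-04 -1.e+00] F [-0.7  0.7 -0. ] M [-0.03  0.   -0.02] grip 0.578 q [-0.53  0.37  1.77  0.    0.99  0.57]
shift mm [-5.6 -0.8  0.3] turn [ 0.04  0.01 -0.04]
```

View pics/w4.png

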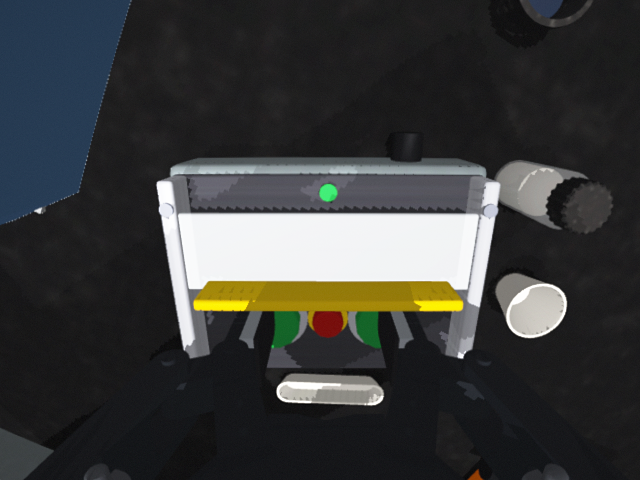

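The guard is moving back with the rib across rows 283–310. The buttons are uncovered below it: greens at (285,328) and (370,328), red at (328,322). About 5 mm of travel remains.

```bash
python3 -m inch '[{"rx":0,"ry":0,"rz":0,"tx":-0.0015,"ty":0,"tz":0,"grip":0.049},{"rx":0,"ry":0,"rz":0,"tx":-0.0015,"ty":0,"tz":0,"grip":0.049},{"rx":0,"ry":0,"rz":0,"tx":-0.0015,"ty":0,"tz":0,"grip":0.049}]'; python3 -m inch '[{"rx":0,"ry":0,"rz":0,"tx":-0.0005,"ty":0,"tz":0,"grip":0.049}]';python3 -m inch '[{"rx":0,"ry":0,"rz":0,"tx":-0.0005,"ty":0,"tz":0,"grip":0.049}]'
python3 -c "
from h import *
U(-3,0,72)"
```

```text
t: 7.02
tcp_pos: [556.0, -242.7, 71.1]
tcp_rot: [-0.47, 1.961, -1.96]
wrist_force: [-1.1, 0.7, 1.0]
grip_width: 0.574
t: 7.1
tcp_pos: [556.6, -242.4, 71.0]
tcp_rot: [-0.469, 1.961, -1.959]
wrist_force: [-2.1, 0.3, 0.7]
grip_width: 0.577
t: 7.18
tcp_pos: [556.7, -242.4, 71.1]
tcp_rot: [-0.47, 1.961, -1.96]
wrist_force: [-3.6, 0.0, 1.5]
grip_width: 0.578
target unit -3 0 72
t 7.18 tcp [ 556.7 -242.4   71.1] yawx -153.1 ydir [-1.6e-03  4.0e-04 -1.0e+00] F [-3.6  0.   1.5] M [-0.23  0.57 -0.13] grip 0.578 q [-0.53  0.38  1.76 -0.    1.    0.58]
shift mm [-1.2 -0.9  0.4] turn [0.06 0.   0.07]
```

```bash
for i in 1; do python3 -m inch '[{"rx":0,"ry":0,"rz":0,"tx":-0.0005,"ty":0,"tz":0,"grip":0.049}]'; done; python3 -m inch '[{"rx":0,"ry":0,"rz":0,"tx":-0.0005,"ty":0,"tz":0,"grip":0.049}]'; python3 -m inch '[{"rx":0,"ry":0,"rz":0,"tx":0,"ty":0,"tz":0,"grip":0.049}]'
python3 -c "
from h import *
U(-3,0,72)"
```

```text
t: 7.27
tcp_pos: [556.8, -242.3, 71.1]
tcp_rot: [-0.471, 1.962, -1.96]
wrist_force: [-5.1, -0.6, 2.4]
grip_width: 0.574
t: 7.35
tcp_pos: [556.8, -242.3, 71.0]
tcp_rot: [-0.473, 1.962, -1.96]
wrist_force: [-6.1, -2.9, 2.0]
grip_width: 0.573
t: 7.43
tcp_pos: [556.8, -242.4, 71.1]
tcp_rot: [-0.472, 1.962, -1.96]
wrist_force: [-5.0, -1.5, 2.8]
grip_width: 0.577
target unit -3 0 72
t 7.43 tcp [ 556.8 -242.4   71.1] yawx -153.1 ydir [-0.0034 -0.     -1.    ] F [-5.  -1.5  2.8] M [-0.3   0.83 -0.14] grip 0.577 q [-0.53  0.38  1.76 -0.    1.    0.58]
shift mm [-1.1 -0.9  0.3] turn [ 0.09 -0.    0.17]
```

The guard stalled at about 6 N, which is its end stop. I'll back off over the buttons and check that it is open.

```bash
python3 -m inch '[{"rx":0,"ry":0,"rz":0,"tx":0.0035,"ty":0,"tz":0,"grip":0.049},{"rx":0,"ry":0,"rz":0,"tx":0.005,"ty":0,"tz":0,"grip":0.049},{"rx":0,"ry":0,"rz":0,"tx":0.005,"ty":0,"tz":0,"grip":0.049},{"rx":0,"ry":0,"rz":0,"tx":0.005,"ty":0,"tz":0,"grip":0.049},{"rx":0,"ry":0,"rz":0,"tx":0,"ty":0,"tz":0,"grip":0.049},{"rx":0,"ry":0,"rz":0,"tx":0,"ty":0,"tz":0,"grip":0.049}]'
python3 - <<'E'
from h import *
U(-21,0,72)
c=cap("wrist");save(c,"pics/w5.png")
U(-21,0,72)
def unit(p): d=p[:2]-C; return np.array([d@ux,d@uy,p[2]]).round(1)
f=c["frame"].astype(int)
y=(f[:,:,0]>170)&(f[:,:,1]>130)&(f[:,:,2]<90);y[:,:150]=0;y[:,500:]=0;y[330:]=0
v,u=np.nonzero(y);print("rib",u.min(),u.max(),v.min(),v.max(), unit(atz(c,u.min(),v.max(),80)),unit(atz(c,u.max(),v.max(),80)))
s=cap("top");f=s["frame"].astype(int);a=cv2.resize(s["frame"][190:290,280:400],None,fx=5,fy=5,interpolation=cv2.INTER_CUBIC);cv2.imwrite("pics/t5.png",a[:,:,::-1])
E
```

```text
t: 7.93
tcp_pos: [541.6, -250.7, 71.4]
tcp_rot: [-0.468, 1.96, -1.96]
wrist_force: [-0.0, -0.3, 0.1]
grip_width: 0.575
target unit -21 0 72
t 7.93 tcp [ 541.6 -250.7   71.4] yawx -153.14 ydir [ 5.e-04  0.e+00 -1.e+00] F [-0.  -0.3  0.1] M [ 0.01 -0.01  0.01] grip 0.575 q [-0.55  0.36  1.79  0.    0.99  0.55]
shift mm [-0.4 -0.6 -0.2] turn [-0.01 -0.04 -0.03]
target unit -21 0 72
t 7.98 tcp [ 541.8 -250.6   71.4] yawx -153.13 ydir [ 6.e-04 -1.e-04 -1.e+00] F [ 0.5 -0.1 -0.2] M [-0.04  0.02 -0.02] grip 0.571 q [-0.55  0.36  1.79  0.    0.99  0.55]
shift mm [-0.2 -0.6 -0.2] turn [-0.02 -0.03 -0.03]
rib 187 468 246 272 [ 6.3 54.8 80. ] [  6.1 -55.7  80. ]
```

View pics/w5.png

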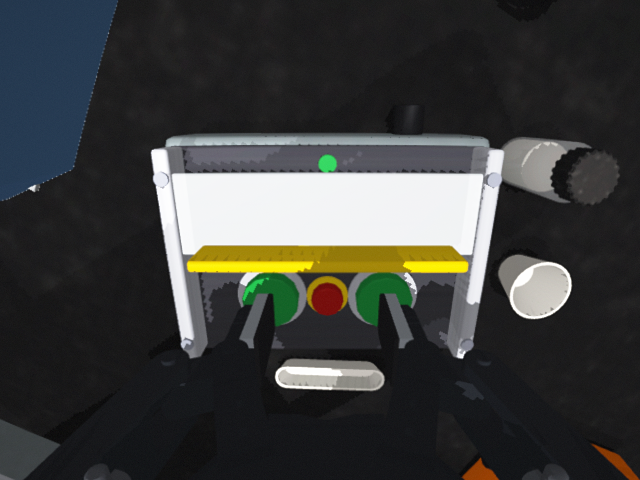

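```bash
python3 - <<'E'
from h import *
U(-21,0,72)
c=cap("wrist");import pickle;pickle.dump(c,open("w6.pkl","wb"))
def unit(p): d=p[:2]-C; return np.array([d@ux,d@uy,p[2]]).round(1)
for n,(u,v,z) in dict(pinfl=(187,344,62),pinrl=(162,180,62),pinfr=(467,344,62),pinrr=(494,180,62),plate_rear=(330,172,61),rear_edge_a=(330,134,45),rear_edge_b=(330,145,45),gl=(272,298,54),gr=(384,298,54),red=(327,297,53),rib_front=(330,272,80)).items():
    print(n,"z:",unit(atz(c,u,v,z)),"depth:",unit(dep(c,u,v)))
g=c["frame"].astype(int).sum(2)
print([(k,g[k,300]) for k in range(120,300) if abs(g[k,300]-g[k-1,300])>50])
f=c["frame"].astype(int);m=(f[:,:,0]>110)&(f[:,:,1]<40)&(f[:,:,2]<40);m[:270]=0;m[330:]=0;v,u=np.nonzero(m);print("redbox",u.min(),u.max(),v.min(),v.max())
m=(f[:,:,1]>70)&(f[:,:,0]<60)&(f[:,:,2]<90);m[:262]=0;m[340:]=0;m[:,:220]=0;m[:,440:]=0;v,u=np.nonzero(m);print("green",u.min(),u.max(),v.min(),v.max())
for x in (260,265,390,396):print(x,[(r,unit(dep(c,x,r)).tolist()) for r in range(284,312,4)])
E
```

```text
target unit -21 0 72
t 8.03 tcp [ 541.9 -250.6   71.4] yawx -153.12 ydir [ 6.e-04 -1.e-04 -1.e+00] F [-0.6 -0.5 -0.7] M [ 0.02  0.01 -0.04] grip 0.57 q [-0.55  0.36  1.79  0.    0.99  0.55]
shift mm [-0.1 -0.6 -0.2] turn [-0.02 -0.02 -0.03]
pinfl z: [-40.7  68.6  62. ] depth: [-39.1  67.5  64.1]
pinrl z: [39.9 67.9 62. ] depth: [40.3 67.  63.9]
pinfr z: [-40.9 -69.3  62. ] depth: [-39.5 -68.4  63.9]
pinrr z: [ 39.8 -69.5  62. ] depth: [ 40.2 -68.2  64.6]
plate_rear z: [42.6 -1.6 61. ] depth: [40.8 -1.7 48.4]
rear_edge_a z: [57.  -1.7 45. ] depth: [56.1 -2.  19.3]
rear_edge_b z: [52.3 -1.8 45. ] depth: [52.1 -1.8 42.1]
gl z: [-19.3  26.4  54. ] depth: [-13.   24.4  65.2]
gr z: [-19.3 -28.2  54. ] depth: [-10.9 -25.3  69. ]
red z: [-19.2  -0.4  53. ] depth: [-18.3  -0.4  54.8]
rib_front z: [ 6.7 -1.5 80. ] depth: [ 7.2 -1.5 81.2]
[(133, np.int64(148)), (134, np.int64(247)), (137, np.int64(369)), (138, np.int64(432)), (145, np.int64(356)), (146, np.int64(205)), (170, np.int64(193)), (171, np.int64(118)), (173, np.int64(443)), (174, np.int64(656)), (175, np.int64(713)), (246, np.int64(46
[... 365 characters left out ...]
(300, [-11.1, 28.8, 70.5]), (304, [-10.5, 27.9, 74.9]), (308, [-10.3, 27.3, 78.5])]
265 [(284, [-11.2, 29.2, 54.8]), (288, [-13.2, 29.3, 55.1]), (292, [-15.3, 29.4, 55.2]), (296, [-10.7, 27.1, 67.6]), (300, [-10.5, 26.4, 71.5]), (304, [-10.4, 25.8, 74.9]), (308, [-10.6, 25.3, 77.9])]
390 [(284, [-11.1, -30.4, 55.3]), (288, [-13.7, -30.7, 54.4]), (292, [-15.6, -30.7, 54.9]), (296, [-11.2, -28.3, 66.8]), (300, [-10.8, -27.5, 71.1]), (304, [-10.7, -26.9, 74.6]), (308, [-10.8, -26.4, 77.7])]
396 [(284, [-11.7, -33.5, 54.1]), (288, [-13.5, -33.5, 54.9]), (292, [-15.3, -33.5, 55.4]), (296, [-10.5, -30.7, 68.1]), (300, [-10.4, -30.0, 71.8]), (304, [-10.5, -29.4, 74.9]), (308, [-11.1, -29.0, 77.3])]
```

The rib reads 6.5 mm where fully back should read 8 mm, possibly calibration error. A re-push is cheap, so I'll repeat it with slightly more force and watch for movement.

```bash
python3 -m inch '[{"rx":0,"ry":0,"rz":0,"tx":-0.005,"ty":0,"tz":0,"grip":0.049},{"rx":0,"ry":0,"rz":0,"tx":-0.005,"ty":0,"tz":0,"grip":0.049},{"rx":0,"ry":0,"rz":0,"tx":-0.005,"ty":0,"tz":0,"grip":0.049},{"rx":0,"ry":0,"rz":0,"tx":-0.0015,"ty":0,"tz":0,"grip":0.049},{"rx":0,"ry":0,"rz":0,"tx":-0.001,"ty":0,"tz":0,"grip":0.049},{"rx":0,"ry":0,"rz":0,"tx":-0.001,"ty":0,"tz":0,"grip":0.049}]'; python3 -m inch '[{"rx":0,"ry":0,"rz":0,"tx":-0.0007,"ty":0,"tz":0,"grip":0.049}]';  python3 -m inch '[{"rx":0,"ry":0,"rz":0,"tx":-0.0006,"ty":0,"tz":0,"grip":0.049}]'; python3 -m inch '[{"rx":0,"ry":0,"rz":0,"tx":0,"ty":0,"tz":0,"grip":0.049}]'
```

```text
t: 8.58
tcp_pos: [557.0, -242.8, 71.4]
tcp_rot: [-0.474, 1.961, -1.962]
wrist_force: [-7.4, -4.6, 4.5]
grip_width: 0.573
t: 8.67
tcp_pos: [557.0, -242.8, 71.4]
tcp_rot: [-0.475, 1.961, -1.962]
wrist_force: [-8.5, -3.8, 5.7]
grip_width: 0.576
t: 8.75
tcp_pos: [557.0, -242.8, 71.4]
tcp_rot: [-0.476, 1.962, -1.962]
wrist_force: [-9.2, -5.0, 6.4]
grip_width: 0.577
t: 8.83
tcp_pos: [557.0, -242.8, 71.4]
tcp_rot: [-0.476, 1.962, -1.962]
wrist_force: [-9.2, -3.8, 5.1]
grip_width: 0.575
```

Solid stop: no movement at 10 N, so the guard is fully back. Now back off and press.

```bash
python3 -m inch '[{"rx":0,"ry":0,"rz":0,"tx":0.0045,"ty":0,"tz":0,"grip":0.049},{"rx":0,"ry":0,"rz":0,"tx":0.005,"ty":0,"tz":0,"grip":0.049},{"rx":0,"ry":0,"rz":0,"tx":0.005,"ty":0,"tz":0,"grip":0.049},{"rx":0,"ry":0,"rz":0,"tx":0.005,"ty":0,"tz":0,"grip":0.049},{"rx":0,"ry":0,"rz":0,"tx":0,"ty":0.004,"tz":0,"grip":0.049},{"rx":0,"ry":0,"rz":0,"tx":0,"ty":0.004,"tz":0,"grip":0.049},{"rx":0,"ry":0,"rz":0,"tx":0,"ty":0,"tz":0,"grip":0.049}]'
python3 -c "
from h import *
U(-20.5,0,64)
c=cap('wrist');save(c,'pics/w7.png')"
```

```text
t: 9.42
tcp_pos: [542.0, -250.6, 63.1]
tcp_rot: [-0.469, 1.96, -1.961]
wrist_force: [-1.9, -0.3, 3.8]
grip_width: 0.573
target unit -20.5 0 64
t 9.42 tcp [ 542.  -250.6   63.1] yawx -153.11 ydir [-0.e+00 -5.e-04 -1.e+00] F [-1.9 -0.3  3.8] M [-0.08  0.31  0.02] grip 0.573 q [-0.55  0.37  1.79 -0.    0.97  0.55]
shift mm [-0.5 -0.9 -0.3] turn [-0.02 -0.01  0.01]
```

View pics/w7.png

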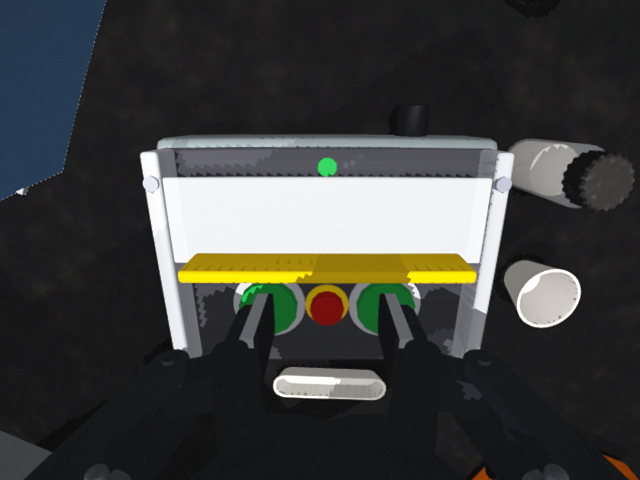

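The guard is open, the tips are centred on the green caps at (268,305) and (382,305), and the red button is clear between them. The 3.8 N reading means first contact, so I'll press on.

```bash
python3 -m inch '[{"rx":0,"ry":0,"rz":0,"tx":-0.0005,"ty":0.002,"tz":0,"grip":0.049},{"rx":0,"ry":0,"rz":0,"tx":0,"ty":0.002,"tz":0,"grip":0.049},{"rx":0,"ry":0,"rz":0,"tx":0,"ty":0.002,"tz":0,"grip":0.049}]'; python3 -m inch '[{"rx":0,"ry":0,"rz":0,"tx":0,"ty":0.0015,"tz":0,"grip":0.049}]';python3 -m inch '[{"rx":0,"ry":0,"rz":0,"tx":0,"ty":0.001,"tz":0,"grip":0.049},{"rx":0,"ry":0,"rz":0,"tx":0,"ty":0,"tz":0,"grip":0.049}]'
```

```text
t: 9.72
tcp_pos: [542.5, -250.6, 59.0]
tcp_rot: [-0.471, 1.96, -1.96]
wrist_force: [-8.8, 3.3, 22.9]
grip_width: 0.573
t: 9.8
tcp_pos: [542.6, -250.6, 59.0]
tcp_rot: [-0.472, 1.961, -1.96]
wrist_force: [-9.8, 3.3, 25.6]
grip_width: 0.573
t: 9.97
tcp_pos: [542.6, -250.6, 59.0]
tcp_rot: [-0.472, 1.961, -1.96]
wrist_force: [-9.7, 3.7, 23.2]
grip_width: 0.57
```

```bash
python3 - <<'E'
from h import *
U(-20.5,0,59)
c=cap("wrist")
def unit(p): d=p[:2]-C; return np.array([d@ux,d@uy,p[2]]).round(1)
f=c["frame"].astype(int);m=(f[:,:,1]>60)&(f[:,:,0]<60)&(f[:,:,2]<90)&(f[:,:,1]>f[:,:,0]+30);m[:262]=0;m[345:]=0;m[:,:215]=0;m[:,445:]=0
v,u=np.nonzero(m);P=np.array([unit(dep(c,a,b)) for a,b in zip(u,v)])
for s in(1,-1):
    k=(s*P[:,1]>12)&(P[:,2]<60);print("green",s,k.sum(),"z median",np.median(P[k,2]),np.percentile(P[k,2],[10,90]),"px",u[k].min(),u[k].max(),v[k].min(),v[k].max())
m=(f[:,:,0]>100)&(f[:,:,1]<45)&(f[:,:,2]<45);m[:270]=0;m[345:]=0;v,u=np.nonzero(m);print("red z",np.median([dep(c,a,b)[2] for a,b in zip(u,v)]))
cv2.imwrite("pics/w8.png",cv2.resize(c["frame"][240:370,180:480],None,fx=2.6,fy=2.6,interpolation=cv2.INTER_CUBIC)[:,:,::-1])
E
```

```text
target unit -20.5 0 59
t 9.97 tcp [ 542.6 -250.6   59. ] yawx -153.06 ydir [-2.1e-03 -2.0e-04 -1.0e+00] F [-9.7  3.7 23.2] M [ 0.48  1.72 -0.05] grip 0.57 q [-0.55  0.38  1.79 -0.    0.97  0.55]
shift mm [ 0.   0.  -0.6] turn [0.04 0.04 0.12]
green 1 1010 z median 48.9 [48.1 49.6] px 238 295 290 333
green -1 1015 z median 48.9 [48.1 49.6] px 357 413 290 334
red z 53.87005814276915
```

View pics/w8.png

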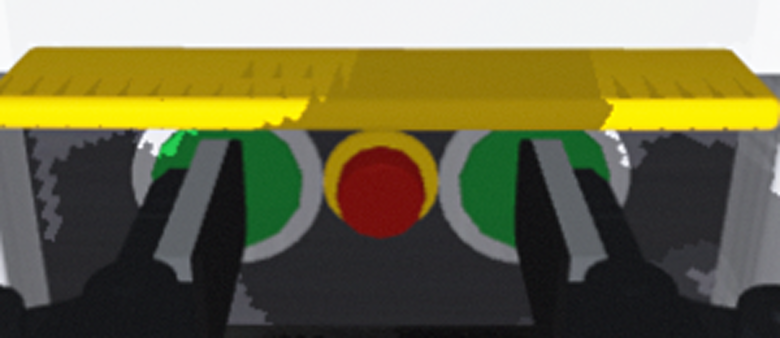

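Both green caps read 48.9 mm with the red at 53.9 (true 53), so the reading is about 0.9 mm high and both greens are fully down and level. Now hold for 3 s or more, then lift straight off.

```bash
Z='{"rx":0,"ry":0,"rz":0,"tx":0,"ty":0,"tz":0,"grip":0.049}' ; unset Z
python3 -m inch '[{"rx":0,"ry":0,"rz":0,"tx":0,"ty":0,"tz":0,"grip":0.049},{"rx":0,"ry":0,"rz":0,"tx":0,"ty":0,"tz":0,"grip":0.049},{"rx":0,"ry":0,"rz":0,"tx":0,"ty":0,"tz":0,"grip":0.049},{"rx":0,"ry":0,"rz":0,"tx":0,"ty":0,"tz":0,"grip":0.049},{"rx":0,"ry":0,"rz":0,"tx":0,"ty":0,"tz":0,"grip":0.049},{"rx":0,"ry":0,"rz":0,"tx":0,"ty":0,"tz":0,"grip":0.049},{"rx":0,"ry":0,"rz":0,"tx":0,"ty":0,"tz":0,"grip":0.049},{"rx":0,"ry":0,"rz":0,"tx":0,"ty":0,"tz":0,"grip":0.049},{"rx":0,"ry":0,"rz":0,"tx":0,"ty":0,"tz":0,"grip":0.049},{"rx":0,"ry":0,"rz":0,"tx":0,"ty":0,"tz":0,"grip":0.049},{"rx":0,"ry":0,"rz":0,"tx":0,"ty":0,"tz":0,"grip":0.049},{"rx":0,"ry":0,"rz":0,"tx":0,"ty":0,"tz":0,"grip":0.049},{"rx":0,"ry":0,"rz":0,"tx":0,"ty":0,"tz":0,"grip":0.049},{"rx":0,"ry":0,"rz":0,"tx":0,"ty":0,"tz":0,"grip":0.049},{"rx":0,"ry":0,"rz":0,"tx":0,"ty":0,"tz":0,"grip":0.049},{"rx":0,"ry":0,"rz":0,"tx":0,"ty":0,"tz":0,"grip":0.049},{"rx":0,"ry":0,"rz":0,"tx":0,"ty":0,"tz":0,"grip":0.049},{"rx":0,"ry":0,"rz":0,"tx":0,"ty":0,"tz":0,"grip":0.049},{"rx":0,"ry":0,"rz":0,"tx":0,"ty":0,"tz":0,"grip":0.049},{"rx":0,"ry":0,"rz":0,"tx":0,"ty":0,"tz":0,"grip":0.049}]'
python3 -m inch '[{"rx":0,"ry":0,"rz":0,"tx":0,"ty":0,"tz":0,"grip":0.049},{"rx":0,"ry":0,"rz":0,"tx":0,"ty":0,"tz":0,"grip":0.049},{"rx":0,"ry":0,"rz":0,"tx":0,"ty":0,"tz":0,"grip":0.049},{"rx":0,"ry":0,"rz":0,"tx":0,"ty":0,"tz":0,"grip":0.049},{"rx":0,"ry":0,"rz":0,"tx":0,"ty":0,"tz":0,"grip":0.049},{"rx":0,"ry":0,"rz":0,"tx":0,"ty":0,"tz":0,"grip":0.049},{"rx":0,"ry":0,"rz":0,"tx":0,"ty":0,"tz":0,"grip":0.049},{"rx":0,"ry":0,"rz":0,"tx":0,"ty":0,"tz":0,"grip":0.049},{"rx":0,"ry":0,"rz":0,"tx":0,"ty":0,"tz":0,"grip":0.049},{"rx":0,"ry":0,"rz":0,"tx":0,"ty":0,"tz":0,"grip":0.049},{"rx":0,"ry":0,"rz":0,"tx":0,"ty":0,"tz":0,"grip":0.049},{"rx":0,"ry":0,"rz":0,"tx":0,"ty":0,"tz":0,"grip":0.049},{"rx":0,"ry":0,"rz":0,"tx":0,"ty":0,"tz":0,"grip":0.049},{"rx":0,"ry":0,"rz":0,"tx":0,"ty":0,"tz":0,"grip":0.049},{"rx":0,"ry":0,"rz":0,"tx":0,"ty":0,"tz":0,"grip":0.049},{"rx":0,"ry":0,"rz":0,"tx":0,"ty":0,"tz":0,"grip":0.049},{"rx":0,"ry":0,"rz":0,"tx":0,"ty":0,"tz":0,"grip":0.049},{"rx":0,"ry":0,"rz":0,"tx":0,"ty":0,"tz":0,"grip":0.049},{"rx":0,"ry":0,"rz":0,"tx":0,"ty":0,"tz":0,"grip":0.049},{"rx":0,"ry":0,"rz":0,"tx":0,"ty":0,"tz":0,"grip":0.049}]'
python3 -m inch '[{"rx":0,"ry":0,"rz":0,"tx":0.001,"ty":-0.012,"tz":0,"grip":0.049},{"rx":0,"ry":0,"rz":0,"tx":0.001,"ty":-0.02,"tz":0,"grip":0.049},{"rx":0,"ry":0,"rz":0,"tx":0.002,"ty":-0.03,"tz":0,"grip":0.049},{"rx":0,"ry":0,"rz":0,"tx":0.005,"ty":-0.035,"tz":0,"grip":0.049},{"rx":0,"ry":0,"rz":0,"tx":0.02,"ty":-0.035,"tz":0,"grip":0.049},{"rx":0,"ry":0,"rz":0,"tx":0.03,"ty":-0.02,"tz":0,"grip":0.049},{"rx":0,"ry":0,"rz":0,"tx":0.02,"ty":0,"tz":0,"grip":0.049},{"rx":0,"ry":0,"rz":0,"tx":0,"ty":0,"tz":0,"grip":0.049},{"rx":0,"ry":0,"rz":0,"tx":0,"ty":0,"tz":0,"grip":0.049}]'
python3 - <<'E'
from h import *
U(-100,0,220)
c=cap("wrist");save(c,"pics/w9.png")
def unit(p): d=p[:2]-C; return np.array([d@ux,d@uy,p[2]]).round(1)
f=c["frame"].astype(int)
for n,m in dict(green=(f[:,:,1]>60)&(f[:,:,0]<60)&(f[:,:,1]>f[:,:,0]+30)&(f[:,:,2]<110),red=(f[:,:,0]>100)&(f[:,:,1]<45)&(f[:,:,2]<45),rib=(f[:,:,0]>170)&(f[:,:,1]>130)&(f[:,:,2]<90)).items():
    v,u=np.nonzero(m);P=np.array([unit(dep(c,a,b)) for a,b in zip(u,v)]);k=(abs(P[:,1])<60)&(abs(P[:,0])<50)&(P[:,2]>40);P=P[k]
    for s in(1,-1):
        Q=P[s*P[:,1]>0]
        if len(Q):print(n,s,len(Q),np.median(Q,0))
E
```

```text
t: 11.68
tcp_pos: [542.6, -250.6, 59.0]
tcp_rot: [-0.471, 1.96, -1.96]
wrist_force: [-10.2, 3.3, 23.1]
grip_width: 0.574
t: 13.35
tcp_pos: [542.6, -250.6, 59.0]
tcp_rot: [-0.472, 1.96, -1.96]
wrist_force: [-10.0, 2.3, 22.9]
grip_width: 0.573
t: 14.1
tcp_pos: [471.6, -285.7, 206.7]
tcp_rot: [-0.466, 1.961, -1.96]
wrist_force: [-0.5, 0.3, -0.4]
grip_width: 0.574
target unit -100 0 220
t 14.1 tcp [ 471.6 -285.7  206.7] yawx -153.2 ydir [ 8.e-04  6.e-04 -1.e+00] F [-0.5  0.3 -0.4] M [-0.02 -0.02  0.01] grip 0.574 q [-0.67  0.1   1.82  0.    1.22  0.43]
shift mm [  0.3 -13.3   0.2] turn [ 0.01 -0.1  -0.06]
green 1 502 [-25.9  28.   55. ]
green -1 324 [-26.8  -33.35  54.9 ]
red 1 4 [-21.45   5.9   53.55]
red -1 19 [-23.7  -5.2  54. ]
rib 1 703 [ 7.8 19.7 80.5]
rib -1 667 [  7.9 -20.5  80.6]
```

View pics/w9.png

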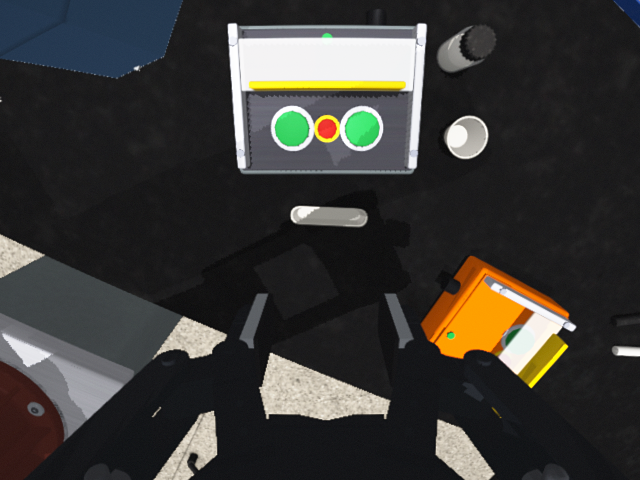

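The guard is open, both greens are back up, and the boat, vial and crucible are still in place. One last check before handing in: compare the top view before and after for any unit movement.

```bash
python3 - <<'E'
from h import *
import pickle
a=pickle.load(open("top.pkl","rb"))["frame"];b=cap("top")["frame"]
d=np.abs(a.astype(int)-b.astype(int)).sum(2)
for n,(r0,r1,c0,c1) in dict(unit_rear=(200,222,288,360),vial_cruc=(192,236,350,384),boat=(262,282,324,360),front=(252,270,296,345)).items():
    A=np.float32(cv2.cvtColor(a[r0:r1,c0:c1],cv2.COLOR_RGB2GRAY));B=np.float32(cv2.cvtColor(b[r0:r1,c0:c1],cv2.COLOR_RGB2GRAY))
    print(n,"shift px",cv2.phaseCorrelate(A,B,cv2.createHanningWindow(A.shape[::-1],cv2.CV_32F)),d[r0:r1,c0:c1].mean().round(1))
U(-100,0,207)
print(arm.hand_in())
E
```

```text
unit_rear shift px ((-2.6468116124346395, -1.8544655277548312), 0.09409487468224985) 91.5
vial_cruc shift px ((-0.14043011085837165, 0.3206645217013673), 0.3980591414887228) 100.6
boat shift px ((-0.18961803743670913, 0.09131165689219678), 0.6009536895487043) 117.1
front shift px ((-0.32852398007067407, -0.02666422229575005), 0.530969812075297) 89.4
target unit -100 0 207
t 14.2 tcp [ 472.1 -285.   205.6] yawx -153.1 ydir [-8.0e-04  1.7e-03 -1.0e+00] F [ 0.5  0.1 -0.2] M [-0.01  0.01 -0.02] grip 0.571 q [-0.67  0.1   1.82  0.    1.22  0.43]
shift mm [ 1.  -1.4  0.7] turn [ 0.11 -0.   -0.01]
the job is handed in; nothing more can be done
None
```

I reset the interlock on the grey unit and handed the job in at about 14 s of the 48 s allowed. I pushed the guard by its rib back to its stop. I then pressed both green buttons together for about 3.6 s at 23 N total and lifted straight off both.

**Checks that agreed:**
- **Buttons:** While held, both green caps measured 48.9 mm and the red one 53.9 mm. The camera read about 0.9 mm high on the red, so both greens were level and fully down and the red was untouched. Afterwards the greens were back up at about 55 mm.
- **Clear of the work:** The wrist force was about zero at the end and the arm was touching nothing.
- **Unit and small parts:** Before and after, the top view shows the unit's front edge, the crucible, vial and boat shifted by less than 0.4 pixels.

**Checks that disagreed:**
- **Guard position:** The camera put the rib about 1 to 2 mm short of its nominal fully-back position. Pushing again with 10 N did not move it, so I took that as the end stop and the difference as calibration error.
- **Rear of the unit:** The same comparison gave a 3-pixel shift there, but the match was very weak (0.09). The guard now covers part of that area and the lighting had changed, so I did not count it as movement.

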